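# Tip the cast drawer pulls into the polishing barrel

### The job

Lift the last cast drawer pull out of the plaster mould and set it in the sheet-metal chute with the two that already lie there. Then pick up the chute with all three in it, tip it over the barrel's mouth so that they slide down and drop into the polishing barrel, and keep it tipped there until all are in. Set the empty chute back down flat on the bench and let go, leaving the other things on the bench undisturbed.

Things in the scene. Friction and masses are not known exactly. Their poses are not given: they have to be found in the camera images.
- chute_mid (a point): Open-topped sheet-metal chute, about 0.25 kg, 230 x 60 x 23 mm high outside, floor and walls 3 mm thick; closed by a wall at its +x end, open at its -x end (the lip). It balances near its middle and can be gripped there across the 60 mm over both side walls. Point: its centre, 11.5 mm above its underside (on the bench at the start); x along its length from lip to closed end, z up.
- chute_lip (a point): Middle of the chute's open lip, on the inner floor: 115 mm from the chute's centre along -x, 3 mm above the underside; axes as the chute. Inside, the chute is 54 mm wide with walls 20 mm high, and slippery: castings begin to slide lengthwise at a slope of 15 to 24 degrees.
- pull_a_mid (a point): Cast aluminium drawer pull, about 75 g: oblong foot 60 x 28 x 8 mm with, upright along its middle, a flat fin 40 mm long, 10 mm thick, from 8 to 44 mm above the underside (pinch it there). Point: its centre, 22 mm above the underside; x along its length, z up. Lies lengthwise in the chute, next to the closed end.
- pull_b_mid (a point): Cast aluminium drawer pull, about 75 g: oblong foot 60 x 28 x 8 mm with, upright along its middle, a flat fin 40 mm long, 10 mm thick, from 8 to 44 mm above the underside (pinch it there). Point: its centre, 22 mm above the underside; x along its length, z up. Lies lengthwise in the chute, about at its middle; the lip-side 90 mm of the chute are empty.
- pull_c_mid (a point): Cast aluminium drawer pull, about 75 g: oblong foot 60 x 28 x 8 mm with, upright along its middle, a flat fin 40 mm long, 10 mm thick, from 8 to 44 mm above the underside (pinch it there). Point: its centre, 22 mm above the underside; x along its length, z up. Starts in the mould, its foot in a cavity 9 mm deep (1.5 mm side clearance), the fin standing 35 mm above the mould; it lifts straight up, loose.
- mould_top (a point): Fixed plaster mould block, 130 x 100 x 40 mm high, with two oblong open cavities side by side (one empty) and two small brass pins, 6 mm high, at opposite corners. The point is the centre of its top face, 40 mm above the bench; x along its 130 mm side.
- barrel_mouth (a point): Fixed upright polishing barrel of dark rubber, 160 mm across and 125 mm high, its shoulder narrowing from 85 to 115 mm height to a round open neck, 92 mm across outside and 84 mm inside; hollow below, floor 6 mm above the bench. Point: centre of the mouth in the plane of the rim, 125 mm above the bench; z up.
- mug: White mug, 90 mm high, 80 mm across, standing at the back; bystander. Origin under its centre.
- spoon: Wooden spoon, 200 mm long, lying on the bench; bystander.
- brush: Brush, 180 mm long, lying on the bench; bystander.
- hammer: Hammer lying at the bench's right side; bystander.
- offcut: Wooden offcut, 80 x 45 x 30 mm, lying on the left side of the bench; bystander. Origin under its centre.
- jar: Amber jar, 100 mm high, 68 mm across, standing at the back; bystander. Origin under its centre.
Not all that is in view belongs to the job. What is shaped like the part that bears pull_c_mid but orange is not meant.

How it is judged:
By the outcome, as a careful person would: the job done as asked, in the order asked, and still so for the second after the job is handed in, with the robot touching nothing.
It also fails if it takes over 72 s, if anything falls off the work surface, if the arm or the gripper's body presses on something with over 40 N, if the wrist force passes 120 N, or if a joint passes its speed limit or range.

### The arm

A 7-joint arm with a two-finger parallel gripper is mounted at the origin on the work surface. World frame = base frame: x ahead of the robot, y to its left, z up, the work surface at z = 0. Lengths are in mm, angles in rad, forces in N, time in s.
With the tool pointing down it reaches from about 425 to 950 mm from the base axis. Payload 4.7 kg.
Tool frame: the origin (TCP) lies midway between the tips of the shut fingers; the grasp point (between the pads) lies 19 mm behind it; z points along the fingers, y is the line along which they close (so a half turn about z gives the same grasp; the last joint's range is limited). The gripper opens to 85 mm and grips with 20 to 120 N. Pads are 22 mm wide; open, the fingers measure 114 mm over their backs; the gripper's body (76 mm by 85 mm) begins 54 mm behind the grasp point. The pads swing forward as they close: fully open they stand 13 mm farther back than shut.
Start: joints at [-1.144, 0.469, -0.049, 1.532, 0.024, 1.141, -0.082], TCP at [297.086, 606.128, 201.835] pointing down, gripper open.
Joint ranges: [-2.59, 2.59], [-0.33, 1.99], [-1.39, 1.29], [0.1, 2.45], [-1.04, 4.18], [0.21, 1.99], [-2.66, 2.66]. Speed limits (rad/s): [2.57, 2.57, 3.14, 3.14, 3.14, 3.14, 3.14].

### API

Orientations are given as [roll, pitch, yaw] about the fixed x, y, z axes, in that order (R = Rz(yaw) Ry(pitch) Rx(roll)).
In Python, from plant import get_state, snapshot, sign_off gives the robot as it stands.
- The arm moves only by the shell command python3 -m creep 'ROWS' [FORCE]. ROWS is JSON, a list of rows, each a list of 3 entries, a list of its own where there are three numbers: the shift along the world's x, y, z in mm, then the turn about the world's z in degrees, then the finger opening in mm, from 0 to 85.4. A call has 1 to 8 rows; each row is the pose to reach, as a shift and turn from the pose commanded when the call began; what a row does not reach only later rows make up. A row lasts 1/12 s, in which the tool goes at most 41.7 mm and 7.16 degrees, less where a joint would pass 70% of its speed; a pose out of reach is approached as far as the arm can. A call with a gripper value outside its range is refused whole. The fingers move at their own pace and stop on an object; FORCE is the grip in N (left out, the last holds). Time passes only in rows, so rows that repeat a pose let the fingers close. It gives the time, the measured TCP pose, the force, the opening and the grip force at its end, in the units of the state.
- get_state(): the state, without advancing time (a new reading comes with each control period).
- snapshot(name): name is "side" or "top"; returns a dict with "image" (400x640x3 uint8, red, green, blue), "intrinsics" (3x3 intrinsics, pixels), "rvec" (rotation vector, rad) and "tvec" (3), from world to camera coordinates, as OpenCV has them. Camera axes: x right, y down, z forward; pixel columns grow to the right and rows downward; lengths in mm; the calibration is good to about 2 mm. A picture is of the moment at which its call begins. There is no depth.
- sign_off(): hands the job in; it is judged then, once.
The state is a dict: "t": time; "qpos": joint angles; "dq": joint speeds; "joint_efforts": joint torques, N m; "ee_pos": TCP position; "eef_rot": TCP orientation; "contact_force": force on the tool from outside, world axes, zero at the start; "ft_torque": the same for the moment, N m; "grip_width": finger opening in mm; "finger_force": force on a finger pad.
Only numpy, scipy, OpenCV 4.12 (cv2) and the standard library are available. Lean on these libraries where they do the work, as an engineer would, in place of code of your own. Each camera call takes 0.05 s, during which the arm holds its last target. There are 200 camera calls.

## Working session

There is one attempt and no reset: what is moved stays moved. The work goes in short steps, Python scripts to look and compute and a shell command to move; the robot and the scene stay as the last step left them, time stands still between calls to the robot, and variables do not carry over. Pictures are saved under pics/ and viewed, at most 10 in all, crops included, and the job is handed in when it is done.

```bash
mkdir -p pics
cat > h.py <<'E'
import cv2,numpy as np
from plant import *
from scipy.spatial.transform import Rotation as Ro
def cam(n):
    s=snapshot(n);return s
def save(s,name,box=None,f=1):
    im=s["image"][:,:,::-1]
    if box: im=im[box[1]:box[3],box[0]:box[2]]
    cv2.imwrite("pics/"+name,cv2.resize(im,None,fx=f,fy=f,interpolation=cv2.INTER_CUBIC))
def ray(s,u,v):
    R=cv2.Rodrigues(np.array(s["rvec"],float))[0];t=np.array(s["tvec"],float).ravel()
    d=R.T@np.linalg.inv(np.array(s["intrinsics"]))@np.array([u,v,1.]);return -R.T@t,d/np.linalg.norm(d)
def atz(s,u,v,z):
    c,d=ray(s,u,v);return c+d*(z-c[2])/d[2]
def tri(r1,r2):
    (a,b),(c,d)=r1,r2
    x=np.linalg.lstsq(np.c_[b,-d],c-a,rcond=None)[0]
    p,q=a+x[0]*b,c+x[1]*d;return (p+q)/2,np.linalg.norm(p-q)
def proj(s,P):
    return cv2.projectPoints(np.array(P,float).reshape(-1,3),np.array(s["rvec"],float),np.array(s["tvec"],float),np.array(s["intrinsics"]),None)[0].reshape(-1,2)
E
python3 -c "
from h import *
import pickle
a=cam('side');b=cam('top');save(a,'s0.png');save(b,'t0.png');pickle.dump((a,b),open('v0.pkl','wb'))
for s in(a,b):print(ray(s,320,200),s['intrinsics'][0][0])
print(get_state())"
```

```text
(array([ 190.14426207, -655.78594841,  900.05883145]), array([ 0.33101032,  0.57432798, -0.7487186 ])) 373.9492140736478
(array([ 411.37224869,    3.24986641, 1511.77534026]), array([ 0.09321367, -0.01579967, -0.99552076])) 498.40558229021804
{'t': 0.1, 'qpos': array([-1.14385861,  0.46938466, -0.04860499,  1.53360062,  0.02414177,
        1.14098422, -0.08231855]), 'dq': array([-0.00207242, -0.00140376, -0.00165076, -0.00586155,  0.00038358,
       -0.0003563 , -0.00021937]), 'joint_efforts': array([ 4.36929076e-04, -5.11512208e+01, -4.69108089e-02, -2.38391376e+01,
        1.07761633e-02,  4.34886577e-03, -9.47012154e-06]), 'ee_pos': array([296.88246355, 605.55389644, 200.83927563]), 'eef_rot': array([-3.13980544e+00,  9.58271310e-05,  2.68579246e+00]), 'contact_force': array([-0.21824041,  0.20198048,  0.72649698]), 'ft_torque': array([-0.01207149,  0.01277883, -0.011579  ]), 'finger_force': 0.0, 'grip_width': 85.44638514882597}
```

View pics/s0.png

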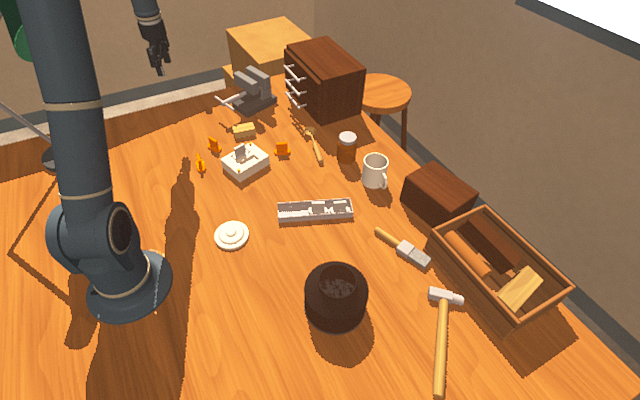

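View pics/t0.png

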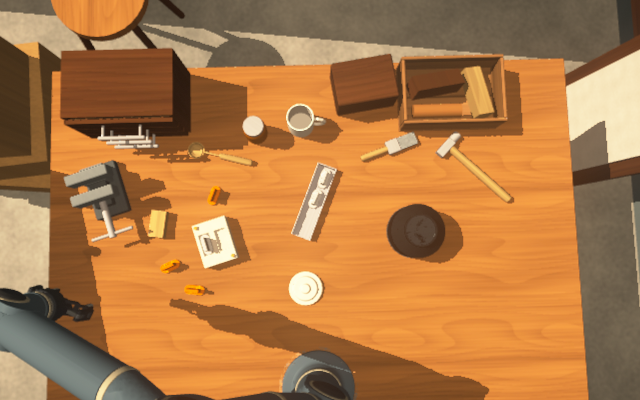

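```bash
python3 -c "
import pickle
from h import *
a,b=pickle.load(open('v0.pkl','rb'))
def c(s,box,f): x0,y0,x1,y1=box;return cv2.resize(s['image'][y0:y1,x0:x1,::-1],None,fx=f,fy=f,interpolation=cv2.INTER_CUBIC)
# each 400x300
A=c(a,(205,130,285,190),5);B=c(b,(175,205,255,265),5);C=c(a,(270,180,370,255),4);D=c(b,(275,155,355,245),10/3)
D=D[:300,:266];D=np.pad(D,((0,300-D.shape[0]),(0,400-D.shape[1]),(0,0)))
cv2.imwrite('pics/c1.png',np.vstack([np.hstack([A,B]),np.hstack([C,D])]))
E=c(a,(290,250,390,340),4);F=c(b,(370,190,470,280),4)
cv2.imwrite('pics/c2.png',np.hstack([E,F]))
"
```

```text
(no output)
```

View pics/c1.png

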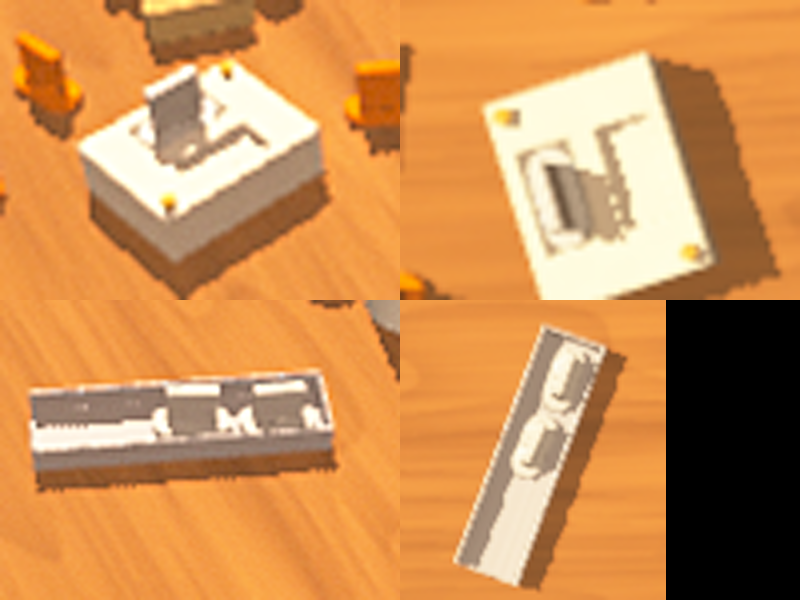

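View pics/c2.png

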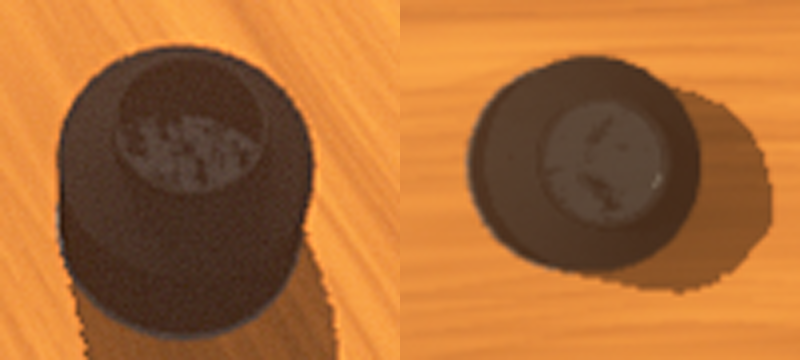

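```bash
cat > m.py <<'E'
import pickle
from h import *
a,b=pickle.load(open('v0.pkl','rb'))
A=lambda u,v:ray(a,205+u/5-.4,130+v/5-.4)
B=lambda u,v:ray(b,175+(u-400)/5-.4,205+v/5-.4)
C=lambda u,v:ray(a,270+u/4-.4,180+(v-300)/4-.4)
D=lambda u,v:ray(b,275+(u-400)*.3-.35,155+(v-300)*.3-.35)
E=lambda u,v:ray(a,290+u/4-.4,250+v/4-.4)
F=lambda u,v:ray(b,370+(u-400)/4-.4,190+v/4-.4)
def p(n,r1,r2):
    x,e=tri(r1,r2);print(n,x.round(1),round(e,1));return x
m=[p('mould c',A(*x),B(*y)) for x,y in [((80,152),(484,105)),((237,60),(645,52))and((237,60),(484,105)),((320,128),(645,52)),((178,222),(712,262)),((80,152),(545,302))]]
p('pinfar',A(227,68),B(507,115));p('pinnear',A(169,202),B(690,250))
p('fin top',A(172,80),B(540,200))
c=[p('chute',C(*x),D(*y)) for x,y in [((32,390),(456,562)),((32,430),(520,585)),((322,372),(543,326)),((332,432),(607,348))]]
print(np.mean(c,0));d=c[2]+c[3]-c[0]-c[1];print('yaw',np.degrees(np.arctan2(d[1],d[0])),np.linalg.norm(d)/2)
p('barrel',E(193,125),F(605,163))
E
python3 m.py
```

```text
mould c [430.1 387.8 -30.8] 117.2
mould c [486.4 360.9  38.7] 4.1
mould c [512.6 266.3  38.8] 1.0
mould c [391.3 228.1  35.9] 6.3
mould c [364.2 330.2  26.9] 7.0
pinfar [477.1 346.5  45.8] 1.5
pinnear [395.  241.1  41.8] 1.7
fin top [428.6 321.2  72.4] 2.8
chute [454.5  67.2  26.6] 2.0
chute [431.5  10.8  51.5] 0.9
chute [666.1 -17.   22.5] 2.6
chute [642.6 -73.5  22.4] 1.2
[548.69453117  -3.11541374  30.76545534]
yaw -21.741521453668224 228.1021260075005
barrel [ 449.8 -298.3  121.5] 3.1
```

The three orange pulls (side view px (214,145), (200,165), (283,150)) are the look-alikes. The grey one in the mould (side px (239,148), top px (203,244)) is pull_c, and the crop confirms it. Heights check out: fin top 72 (expected 75), chute rim 22.5 (expected 23), barrel rim 121.5 (expected 125).

```bash
python3 -m creep '[[[17,-36,0],6,50],[[34,-72,0],12,50],[[51,-108,0],18,50],[[68,-144,0],24,50],[[85,-180,0],30,50],[[102,-216,0],36,50],[[119,-252,0],43,50],[[132,-285,0],43.5,50]]' 40 && python3 -m creep '[[[0,0,-30],0,50],[[0,0,-60],0,50],[[0,0,-60],0,50],[[0,0,-60],0,50]]'
python3 -c "
import pickle
from h import *
a=cam('side');b=cam('top');pickle.dump((a,b),open('v1.pkl','wb'))
c=lambda s,x0,y0:cv2.resize(s['image'][y0:y0+100,x0:x0+100,::-1],None,fx=4,fy=4,interpolation=cv2.INTER_CUBIC)
cv2.imwrite('pics/c3.png',np.hstack([c(a,195,95),c(b,155,190)]))
t=get_state()['ee_pos'];print(t,get_state()['eef_rot'],proj(a,t),proj(b,t))
"
```

```text
t: 0.77
ee_pos: [429.9, 318.7, 201.6]
eef_rot: [-3.141, -0.0, -2.835]
contact_force: [0.9, -0.9, 0.3]
grip_width: 49.7
finger_force: 0.0
t: 1.1
ee_pos: [428.0, 320.4, 140.8]
eef_rot: [-3.14, -0.004, -2.838]
contact_force: [-0.1, 0.7, 0.1]
grip_width: 49.9
finger_force: 0.0
[429.55159555 322.3230833  143.07337719] [ 3.14061711e+00  1.64097082e-03 -2.83708119e+00] [[235.69692263 128.54456892]] [[196.59510794 243.64279548]]
```

View pics/c3.png

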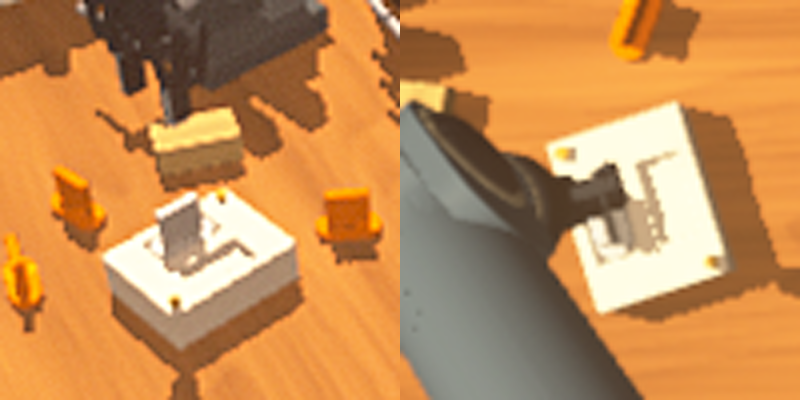

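```bash
python3 -m creep '[[[0,0,-35],0,50],[[0,0,-65],0,40],[[0,0,-85],0,30],[[0,0,-93],0,30],[[0,0,-93],0,24],[[0,0,-93],0,18],[[0,0,-93],0,14],[[0,0,-93],0,14]]' 20; python3 -m creep '[[[0,0,0],0,10],[[0,0,0],0,6],[[0,0,0],0,0],[[0,0,0],0,0]]' 20
python3 -c "
from h import *
s=get_state();print(s['ft_torque'],s['ee_pos'])
a=cam('side')
cv2.imwrite('pics/c4.png',cv2.resize(a['image'][95:195,195:295,::-1],None,fx=5,fy=5,interpolation=cv2.INTER_CUBIC))"
```

```text
t: 1.87
ee_pos: [430.2, 322.2, 50.6]
eef_rot: [3.14, 0.003, -2.838]
contact_force: [-0.9, 0.1, -0.1]
grip_width: 14.0
finger_force: 0.0
t: 2.2
ee_pos: [429.2, 321.2, 49.1]
eef_rot: [3.141, 0.0, -2.838]
contact_force: [-0.2, 1.4, -0.7]
grip_width: -0.3
finger_force: 0.0
[ 0.03185785  0.00288266 -0.03903833] [429.20545551 321.15352626  49.11103823]
```

View pics/c4.png

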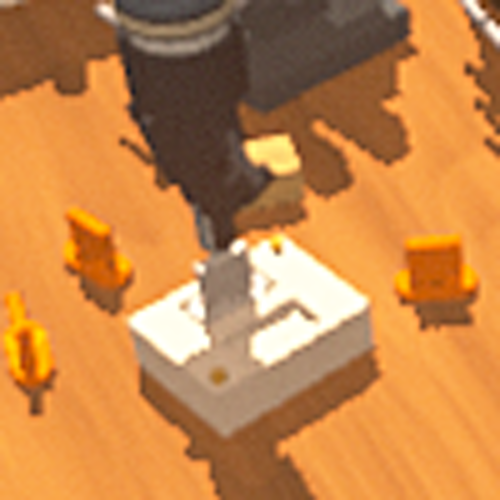

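```bash
cat >> m.py <<'E'
print('---')
f=lambda r,z:(r[0]+r[1]*(z-r[0][2])/r[1][2]).round(1)
print('side fin top z75',f(A(172,80),75),f(A(147,94),75),f(A(197,66),75))
print('top: dark strip L/R base',f(B(550,200),75),f(B(558,200),75),f(B(570,200),39))
print('foot c',f(B(558,200),35))
t=get_state()['ee_pos'];print(proj(a,t)*5-np.array([205*5,130*5]),proj(b,t),)
for q in (0,5,10,15,20,25): P=np.array([437.5-.299*q,294.2+.954*q,75]);print(q,((proj(a,P)-[205,130]+.4)*5).round(),((proj(b,P)-[175,205]+.4)*5+[400,0]).round())
E
python3 m.py | sed -n '/---/,$p'
```

```text
---
side fin top z75 [429.2 317.6  75. ] [409.4 311.6  75. ] [449.3 323.7  75. ]
top: dark strip L/R base [427.  315.3  75. ] [426.9 310.7  75. ] [427.1 311.4  39. ]
foot c [427.3 319.3  35. ]
[[173.39200443 104.28723668]] [[204.52997927 243.9747697 ]]
0 [[196.  97.]] [[587. 181.]]
5 [[191.  93.]] [[578. 183.]]
10 [[187.  90.]] [[570. 186.]]
15 [[182.  86.]] [[562. 189.]]
20 [[178.  83.]] [[553. 192.]]
25 [[173.  79.]] [[545. 195.]]
```

Fingers shut empty and touched nothing, so I'll lift clear with them shut and compare the tip with the calibration.

```bash
python3 -m creep '[[[0,0,35],0,0],[[0,0,70],0,0],[[0,0,70],0,0],[[0,0,70],0,0]]'
python3 -c "
import pickle
from h import *
a=cam('side');b=cam('top');pickle.dump((a,b),open('v2.pkl','wb'))
c=lambda s,x0,y0:cv2.resize(s['image'][y0:y0+80,x0:x0+50,::-1],None,fx=7,fy=7,interpolation=cv2.INTER_LANCZOS4)
cv2.imwrite('pics/c5.png',np.hstack([c(a,215,95),c(b,175,205)]))
t=get_state()['ee_pos'];print(t,(proj(a,t)-[215,95]+.4)*7,(proj(b,t)-[175,205]+.4)*7+[350,0])"
```

```text
t: 2.58
ee_pos: [430.4, 322.2, 120.9]
eef_rot: [3.14, 0.004, -2.838]
contact_force: [-0.3, 0.3, -0.9]
grip_width: 0.1
finger_force: 0.0
[428.61542077 320.65891254 118.30486646] [[154.63265838 282.54910444]] [[522.7389922  275.93545356]]
```

View pics/c5.png

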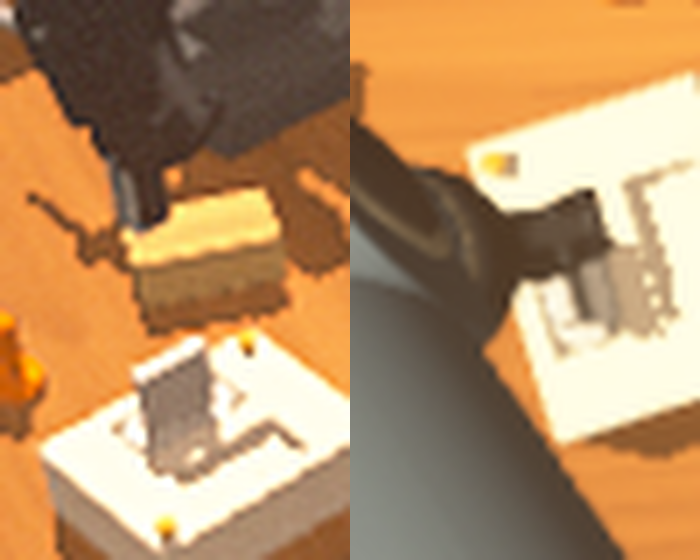

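```bash
python3 -c "
import pickle
from h import *
a,b=pickle.load(open('v2.pkl','rb'));a0,b0=pickle.load(open('v0.pkl','rb'));a1,b1=pickle.load(open('v1.pkl','rb'))
for o in((a,a0,a1),(b,b0,b1)):
  print([np.r_[s['rvec'],s['tvec']].round(3).tolist() for s in o])
t=[297,605.6,201];print(proj(a0,t),proj(b0,t),proj(a0,[0,0,0]),proj(b0,[0,0,0]))
S=ray(a,215+140/7-.4,95+232/7-.4)
for tp in((575,225),(575,255),(600,250),(560,250)):print(tri(S,ray(b,175+(tp[0]-350)/7-.4,205+tp[1]/7-.4)))
c=lambda s,x0,y0:cv2.resize(s['image'][y0:y0+80,x0:x0+70,::-1],None,fx=5,fy=5,interpolation=cv2.INTER_LANCZOS4)
cv2.imwrite('pics/c6.png',np.hstack([c(a0,120,20),c(b0,40,270)]))
"
```

```text
[[2.35, -0.582, 0.247, -492.652, 236.312, 988.821], [2.35, -0.582, 0.247, -492.652, 236.312, 988.821], [2.35, -0.582, 0.247, -492.652, 236.312, 988.821]]
[[2.149, -2.213, 0.102, 5.293, 538.628, 1471.242], [2.149, -2.213, 0.102, 5.293, 538.628, 1471.242], [2.149, -2.213, 0.102, 5.293, 538.628, 1471.242]]
[[168.40812677  80.46294047]] [[ 82.2519891  298.06807471]] [[130.85098319 285.26099396]] [[318.62648794 386.61937582]]
(array([433.59730774, 293.00002435, 166.81700474]), np.float64(27.621437613141534))
(array([427.44304352, 291.20983341, 169.32372385]), np.float64(16.499456058264784))
(array([426.95593703, 280.53951409, 177.10249789]), np.float64(20.565260958840565))
(array([429.38472444, 298.16777063, 163.91423391]), np.float64(17.005904420710902))
```

View pics/c6.png

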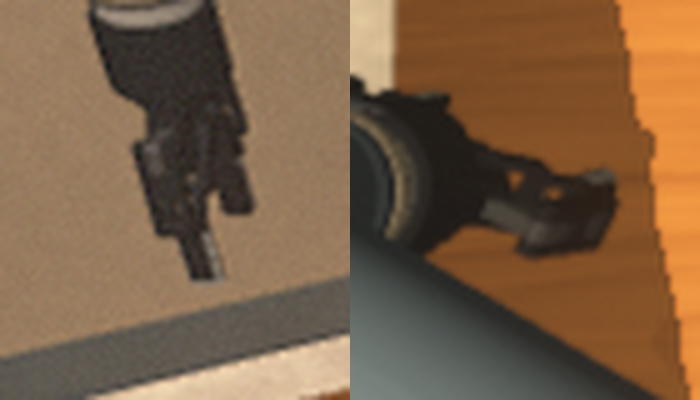

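```bash
python3 -c "
import pickle
from h import *
a,b=pickle.load(open('v2.pkl','rb'));a0,b0=pickle.load(open('v0.pkl','rb'))
for z in range(100,200,15):
  P=atz(a,215+140/7-.4,95+232/7-.4,z);print('v2',z,P.round(),((proj(b,P)-[175,205]+.4)*7+[350,0]).round())
for n,q in(('lo',(205,278)),('hi',(240,212))):
 for z in range(180,300,20):
  P=atz(a0,120+q[0]/5-.4,20+q[1]/5-.4,z);print(n,z,P.round(),((proj(b0,P)-[40,270]+.4)*5+[350,0]).round())
"
```

```text
v2 100 [441. 384. 100.] [[376. 249.]]
v2 115 [437. 364. 115.] [[415. 259.]]
v2 130 [432. 345. 130.] [[454. 269.]]
v2 145 [427. 325. 145.] [[495. 279.]]
v2 160 [423. 306. 160.] [[537. 290.]]
v2 175 [418. 286. 175.] [[579. 301.]]
v2 190 [413. 267. 190.] [[623. 312.]]
lo 180 [284. 692. 180.] [[417. 169.]]
lo 200 [281. 654. 200.] [[470. 176.]]
lo 220 [278. 617. 220.] [[524. 184.]]
lo 240 [276. 579. 240.] [[579. 191.]]
lo 260 [273. 542. 260.] [[637. 199.]]
lo 280 [271. 504. 280.] [[697. 207.]]
hi 180 [329. 776. 180.] [[258.  88.]]
hi 200 [325. 736. 200.] [[313.  96.]]
hi 220 [321. 696. 220.] [[369. 104.]]
hi 240 [317. 656. 240.] [[427. 113.]]
hi 260 [313. 617. 260.] [[486. 122.]]
hi 280 [309. 577. 280.] [[548. 132.]]
```

The reported TCP sits about 26 mm below where the fingertips really are: v2 and the start view both agree on this, while x and y match. At z=49 the tips were just above the fin. I'll correct for that and grasp lower.

```bash
python3 -m creep '[[[1,-3,-10],0,40],[[1,-3,-30],0,40],[[1,-3,-60],0,40],[[1,-3,-80],0,40],[[1,-3,-90],0,40],[[1,-3,-94],0,40],[[1,-3,-94],0,30],[[1,-3,-94],0,22]]' 20; python3 -m creep '[[[0,0,0],0,15],[[0,0,0],0,10],[[0,0,0],0,5],[[0,0,0],0,5]]' 20
python3 -c "
from h import *
s=get_state();print(s['ft_torque'],s['ee_pos'])"
```

```text
t: 3.35
ee_pos: [430.4, 318.4, 25.0]
eef_rot: [3.141, 0.0, -2.838]
contact_force: [0.4, 0.8, 0.3]
grip_width: 22.2
finger_force: 0.0
t: 3.68
ee_pos: [430.9, 318.7, 26.0]
eef_rot: [3.141, 0.002, -2.838]
contact_force: [-0.4, -0.5, 4.7]
grip_width: 9.6
finger_force: 20.7
[-0.081696   0.0509583  0.0225913] [430.85992264 318.68528856  25.96314408]
```

```bash
python3 -m creep '[[[0,0,5],0,5],[[0,0,20],0,5],[[0,0,50],0,5],[[0,0,80],0,5],[[0,0,80],0,5]]' 40; python3 -m creep '[[[7,-37,0],-5,5],[[14,-74,0],-10,5],[[21,-111,0],-15,5],[[28,-148,0],-20,5],[[35,-185,0],-25,5],[[42,-222,0],-30,5],[[49,-259,0],-35,5],[[55,-296,0],-39.4,5]]'; python3 -m creep '[[[0,0,-30],0,5],[[0,0,-60],0,5],[[0,0,-60],0,5],[[0,0,-60],0,5]]'
python3 -c "
import pickle
from h import *
a=cam('side');b=cam('top');pickle.dump((a,b),open('v3.pkl','wb'))
c=lambda s,x0,y0,f:cv2.resize(s['image'][y0:y0+90,x0:x0+100,::-1],None,fx=f,fy=f,interpolation=cv2.INTER_LANCZOS4)
cv2.imwrite('pics/c7.png',np.hstack([c(a,265,160,4),c(b,270,155,4)]))
print(get_state()['eef_rot'])"
```

```text
t: 4.1
ee_pos: [433.0, 320.7, 110.3]
eef_rot: [3.138, 0.009, -2.838]
contact_force: [-0.4, 0.6, -0.7]
grip_width: 9.2
finger_force: 41.5
t: 4.77
ee_pos: [484.8, 20.4, 104.9]
eef_rot: [3.141, -0.0, 2.753]
contact_force: [0.9, 1.0, -1.5]
grip_width: 9.0
finger_force: 41.5
t: 5.1
ee_pos: [483.5, 22.1, 43.9]
eef_rot: [-3.14, -0.004, 2.758]
contact_force: [-0.6, 0.8, -0.7]
grip_width: 9.1
finger_force: 41.4
[3.14053206e+00 1.26870664e-03 2.75828499e+00]
```

View pics/c7.png

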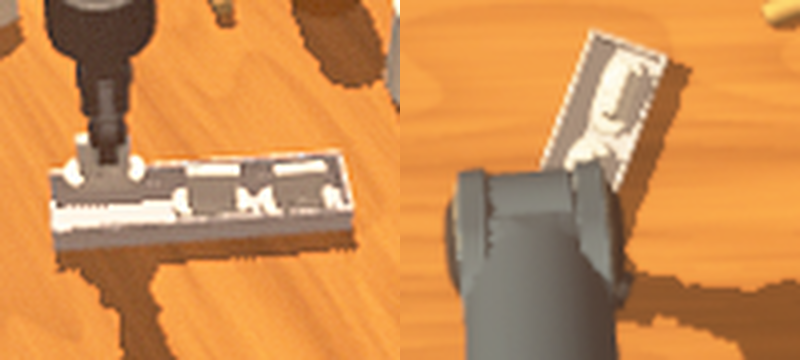

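Side view: the pull hangs in the fingers, foot centre about px (291,203), over the empty lip end of the chute. The other two pulls are unmoved.

```bash
python3 -c "
import pickle
from h import *
a,b=pickle.load(open('v3.pkl','rb'))
print(proj(a,[484,22,54]),proj(a,[548.5-.927*98,-3.1+.375*98,54]),atz(a,290.4,202.7,54))"
python3 -m creep '[[[0,0,-20],0,5],[[0,0,-35],0,5],[[0,0,-42],0,5],[[0,0,-45],0,5],[[0,0,-45],0,5],[[0,0,-45],0,5]]'
```

```text
[[291.90162959 202.8187144 ]] [[282.25956971 203.26358022]] [480.21258249  24.4915917   54.        ]
t: 5.7
ee_pos: [485.9, 22.4, 0.8]
eef_rot: [3.141, 0.001, 2.758]
contact_force: [0.5, 0.1, -1.0]
grip_width: 9.2
finger_force: 41.5
```

```bash
python3 -m creep '[[[0,0,-2],0,5],[[0,0,-3],0,5],[[0,0,-3],0,5]]'; python3 -m creep '[[[0,0,-1],0,5],[[0,0,-2],0,5],[[0,0,-2],0,5]]'
```

```text
t: 5.95
ee_pos: [485.9, 22.3, -2.0]
eef_rot: [3.14, 0.001, 2.757]
contact_force: [-1.8, 0.3, 6.4]
grip_width: 9.3
finger_force: 42.4
t: 6.2
ee_pos: [486.0, 22.3, -2.1]
eef_rot: [3.14, 0.001, 2.757]
contact_force: [-7.2, 0.3, 27.5]
grip_width: 8.9
finger_force: 45.4
```

```bash
python3 -m creep '[[[0,0,3],0,5],[[0,0,3],0,14],[[0,0,3],0,20],[[0,0,3],0,20],[[0,0,15],0,20],[[0,0,40],0,24],[[0,0,70],0,50],[[0,0,90],0,85]]' 20; python3 -m creep '[[[36,-14,0],0,85],[[72,-29,0],0,85],[[108,-44,0],0,85],[[144,-58,0],0,85],[[154,-62,0],0,85],[[154,-62,-20],0,76],[[154,-62,-50],0,76],[[154,-62,-50],0,76]]'
python3 -c "
import pickle
from h import *
a=cam('side');b=cam('top');pickle.dump((a,b),open('v4.pkl','wb'))
s=a['image'][180:240,270:365].astype(int);d=np.abs(s-pickle.load(open('v0.pkl','rb'))[0]['image'][180:240,270:365]).sum(2)>90
print('\n'.join(''.join('#' if x else '.' for x in r) for r in d[::2]))
"
```

```text
t: 6.87
ee_pos: [485.6, 22.1, 86.3]
eef_rot: [3.141, 0.001, 2.757]
contact_force: [0.6, -0.4, 0.3]
grip_width: 47.0
finger_force: 0.0
t: 7.53
ee_pos: [634.7, -39.7, 29.0]
eef_rot: [-3.138, -0.01, 2.757]
contact_force: [-2.3, 0.3, -1.1]
grip_width: 75.8
finger_force: 0.0
.......................................................................#######......##.........
.......................................................................################........
.......................................................................###############.........
.......................................................................################........
..........................................................................##############.......
..........................................................................##############.......
...........................................................................#############.......
...........................................................................############........
.............................................................
[... 1350 characters left out ...]
...........#########........
...............................................................................#########.......
...............................................................................#########.......
...............................................................................##########......
...............................................................................###########.....
...............................................................................##.##.###.##....
................................................................................##.########....
................................................................................############...
```

```bash
python3 -m creep '[[[0,0,-30],0,76],[[0,0,-50],0,76],[[0,0,-58],0,74],[[0,0,-61],0,72],[[0,0,-61],0,72]]' 20;  python3 -m creep '[[[0,0,0],0,66],[[0,0,0],0,62],[[0,0,0],0,58],[[0,0,0],0,55],[[0,0,0],0,55]]' 20
```

```text
t: 8.05
ee_pos: [639.7, -39.9, -25.4]
eef_rot: [3.141, 0.001, 2.757]
contact_force: [-0.2, 0.1, 1.8]
grip_width: 72.3
finger_force: 0.0
t: 8.47
ee_pos: [640.4, -39.9, -24.4]
eef_rot: [3.14, 0.002, 2.757]
contact_force: [-1.0, 0.6, 6.5]
grip_width: 59.1
finger_force: 22.4
```

```bash
cat > d.py <<'E'
import sys,pickle
from h import *
# chute outline estimate: compare image with projected chute at tilt; print fit of lip corner
a=cam('side');n=sys.argv[1];pickle.dump(a,open(n+'.pkl','wb'))
s=get_state();print('F',s['contact_force'].round(1),'T',s['ft_torque'].round(2),s['ee_pos'].round(1))
x0,y0,x1,y1=map(int,sys.argv[2:6]);g=a['image'][y0:y1,x0:x1].astype(int)
# wood is saturated (r-b large); chute is grey
m=(g[:,:,0]-g[:,:,2]<60)
print('\n'.join(f'{y0+2*i:4d} '+''.join('#' if v else '.' for v in r) for i,r in enumerate(m[::2])))
E
python3 -m creep '[[[0,0,3],0,55],[[0,0,6],0,55],[[0,0,9],0,55],[[0,0,12],0,55],[[0,0,12],0,55]]' 20; python3 d.py w1 270 185 365 240
```

```text
t: 8.88
ee_pos: [638.8, -39.8, -13.9]
eef_rot: [-3.142, -0.0, 2.758]
contact_force: [0.3, -0.2, -3.5]
grip_width: 59.4
finger_force: 22.4
F [ 0.   0.8 -2.8] T [ 0.02 -0.01 -0.03] [638.8 -39.8 -14.1]
 185 .......................................................................################........
 187 .......................................................................###############.........
 189 ........................................................................##############.........
 191 ........................................................................#############..........
 193 ........................................................................#############..........
 195 ........................................................................#############..........
 197 .......................................................................##############..........
 199 ..................................................#############.######################.........
 201 ......................#........####################################....###############..
[... 1226 characters left out ...]
..............................................................................................
 229 ...............................................................................................
 231 ...............................................................................................
 233 ...............................................................................................
 235 ...............................................................................................
 237 ...............................................................................................
 239 ...............................................................................................
```

The lip stays on the bench while the gripped end rises, so the pads act as a hinge at 20 N. I'll regrip nearer the balance point (s about +45 mm), so 120 N holds it level and a light grip lets the lip fall.

```bash
python3 -m creep '[[[0,0,-6],0,55],[[0,0,-12],0,55],[[0,0,-12],0,55],[[0,0,-12],0,62],[[0,0,-12],0,72],[[0,0,-12],0,76],[[0,0,-12],0,76]]' 20;  python3 -m creep '[[[-25,10,0],0,76],[[-49,20,0],0,76],[[-49,20,0],0,76],[[-49,20,0],0,68],[[-49,20,0],0,60],[[-49,20,0],0,55],[[-49,20,0],0,55],[[-49,20,0],0,55]]' 120; python3 -m creep '[[[0,0,0],0,55],[[0,0,3],0,55],[[0,0,10],0,55],[[0,0,20],0,55],[[0,0,20],0,55]]' 120; python3 d.py w2 270 175 365 230
```

```text
t: 9.52
ee_pos: [638.9, -39.9, -26.4]
eef_rot: [-3.142, -0.0, 2.757]
contact_force: [0.3, 0.8, -0.8]
grip_width: 75.7
finger_force: 0.0
t: 10.18
ee_pos: [591.0, -20.1, -25.0]
eef_rot: [3.141, 0.0, 2.757]
contact_force: [-3.7, 1.1, 8.9]
grip_width: 57.0
finger_force: 122.0
t: 10.6
ee_pos: [591.8, -20.3, -4.5]
eef_rot: [3.14, 0.003, 2.757]
contact_force: [1.5, -0.1, -4.1]
grip_width: 57.1
finger_force: 122.4
F [ 1.1  0.4 -4.9] T [-0.1  -0.22  0.  ] [591.4 -20.1  -5.1]
 175 .................................................##########################.................###
 177 .................................................##########################.................###
 179 ..................................................#######################...................###
 181 ....................................................####################....................###
 183 ......................................................################.......................##
 185 .......................................................#############..........................#
 187 ..................
[... 1498 characters left out ...]
........##############........................................................................
 219 ...............................................................................................
 221 ...............................................................................................
 223 ...............................................................................................
 225 ...............................................................................................
 227 ...............................................................................................
 229 ...............................................................................................
```

```bash
python3 -m creep '[[[0,0,10],0,55],[[0,0,30],0,55],[[0,0,55],0,55],[[0,0,80],0,55],[[0,0,105],0,55],[[0,0,130],0,55],[[0,0,145],0,55],[[0,0,150],0,55]]' 120; python3 -m creep '[[[0,-5,0],0,55],[[0,-15,0],0,55],[[0,-30,0],0,55],[[0,-50,0],0,55],[[0,-70,0],0,55],[[0,-90,0],0,55],[[0,-110,0],0,55],[[0,-130,0],0,55]]';  python3 -m creep '[[[0,-20,0],0,55],[[0,-40,0],0,55],[[0,-60,0],0,55],[[0,-80,0],0,55],[[0,-100,0],0,55],[[-1,-120,0],0,55],[[-1,-140,0],0,55],[[-1,-160,0],0,55]]';  python3 -m creep '[[[-1,-20,0],0,55],[[-1,-34,0],0,55],[[-1,-42,0],0,55],[[-1,-45,0],0,55],[[-1,-45,0],0,55]]'; python3 d.py w3 270 200 400 330
```

```text
t: 11.32
ee_pos: [591.7, -20.0, 147.3]
eef_rot: [3.139, 0.005, 2.757]
contact_force: [0.9, 0.1, -5.3]
grip_width: 57.2
finger_force: 122.5
t: 11.98
ee_pos: [588.3, -152.0, 141.6]
eef_rot: [-3.14, -0.004, 2.756]
contact_force: [0.5, 0.7, -4.5]
grip_width: 57.5
finger_force: 122.5
t: 12.65
ee_pos: [586.9, -311.5, 141.3]
eef_rot: [-3.141, -0.005, 2.756]
contact_force: [1.1, 0.2, -5.5]
grip_width: 57.1
finger_force: 122.4
t: 13.07
ee_pos: [587.5, -355.1, 142.9]
eef_rot: [3.141, -0.002, 2.756]
contact_force: [0.1, 0.2, -4.2]
grip_width: 57.5
finger_force: 122.5
F [ 0.5  0.  -4.5] T [-0.1  -0.26  0.04] [ 588.  -353.8  143.1]
 200 ..................................................................................................................................
 202 ..................................................................................................................................
 204 ..................................................................................................................................
 206 ............................................................
[... 7666 characters left out ...]
....................
 320 .......................................#####################################################......................................
 322 ........................................###################################################.......................................
 324 ..........................................###############################################.........................................
 326 ...........................................#############################################..........................................
 328 ..............................................#######################################.............................................
```

```bash
python3 -c "
import pickle
from h import *
a=pickle.load(open('w3.pkl','rb'))
print(proj(a,[[451.8,-266.7,191],[451.8-22.5,-266.7-55.6,191],[449.8,-298.3,125]]))"
python3 -m creep '[[[0,0,-8],0,55],[[0,0,-16],0,55],[[0,0,-20],0,55],[[0,0,-20],0,55]]' 120; python3 -m creep '[[[0,0,0],0,55],[[0,0,0],0,55],[[0,0,0],0,55]]' 20;python3 d.py w4 310 230 440 300
```

```text
[[332.62050635 253.83970902]
 [336.41076205 277.4552967 ]
 [337.2790659  280.15045072]]
t: 13.45
ee_pos: [587.2, -353.2, 121.8]
eef_rot: [3.141, -0.004, 2.759]
contact_force: [-1.2, -0.3, -5.7]
grip_width: 56.9
finger_force: 122.5
t: 13.7
ee_pos: [588.4, -355.0, 124.3]
eef_rot: [-3.141, 0.001, 2.757]
contact_force: [0.0, -0.1, -4.7]
grip_width: 57.1
finger_force: 122.5
F [-0.6 -0.2 -5.3] T [-0.08 -0.17  0.02] [ 588.3 -355.   124.3]
 230 ......................................................................................##########################################..
 232 .....................................................................................#########################################....
 234 .....................................................................................########################################.....
 236 .....................................................................................########################################.....
 238 ........................................................................................###########################
[... 3395 characters left out ...]
.........###########
 290 ##########################################################............................................................############
 292 ##########################################################............................................................############
 294 ##########################################################............................................................############
 296 ##########################################################............................................................############
 298 #########################################################.............................................................############
```

Lip is where predicted (px (332,254)). The grip force didn't drop just from the lower FORCE, so I'll ease the opening a little to let it relax.

```bash
python3 -m creep '[[[0,0,0],0,58],[[0,0,0],0,58]]' 20; python3 -c "
from h import *
s=get_state();print('T',s['ft_torque'].round(2))"; python3 -m creep '[[[0,0,0],0,58.7],[[0,0,0],0,58.7]]' 20;python3 d.py w5 310 246 440 290
```

```text
t: 13.92
ee_pos: [588.2, -355.0, 124.1]
eef_rot: [3.142, 0.0, 2.757]
contact_force: [-0.1, 0.2, -5.0]
grip_width: 58.9
finger_force: 75.9
T [-0.13 -0.24 -0.02]
t: 14.08
ee_pos: [588.1, -354.9, 123.9]
eef_rot: [3.142, 0.0, 2.757]
contact_force: [0.8, -0.5, -5.2]
grip_width: 58.9
finger_force: 49.4
F [-0.8  0.3 -5.1] T [-0.1  -0.19  0.03] [ 588.1 -354.9  123.9]
 246 .......................................................................................################################...........
 248 ......................................................................................###############################.............
 250 ......................................................................................############################..####..........
 252 .....................................................................................###################################..........
 254 .......................................................................###.......########################################.........
 256 ................................................####.
[... 1553 characters left out ...]
######..............
 280 #####################################################################################################.............................
 282 #########################################################################.........................................................
 284 #########################################################.........................................................................
 286 #########################################################...............................................................##........
 288 ##########################################################.............................................................###########
```

```bash
python3 -m creep '[[[0,0,0],0,58.9],[[0,0,0],0,58.9]]' 20; python3 d.py w6 310 252 440 254;  python3 -m creep '[[[0,0,0],0,59.1],[[0,0,0],0,59.1]]' 20;python3 d.py w7 310 246 440 290
```

```text
t: 14.3
ee_pos: [588.1, -354.9, 123.8]
eef_rot: [3.141, 0.0, 2.757]
contact_force: [-0.1, -0.0, -5.0]
grip_width: 58.5
finger_force: 41.8
F [-0.2 -0.1 -4.5] T [-0.1  -0.15 -0.05] [ 588.1 -354.9  123.8]
 252 .....................................................................................####################################.........
t: 14.52
ee_pos: [588.1, -354.9, 123.8]
eef_rot: [3.141, -0.0, 2.757]
contact_force: [-0.7, -0.2, -4.9]
grip_width: 59.5
finger_force: 34.1
F [-0.5 -0.1 -5.4] T [-0.03 -0.21  0.04] [ 588.1 -354.9  123.8]
 246 .......................................................................................################################...........
 248 ......................................................................................##############################..............
 250 ......................................................................................############################...###..........
 252 .....................................................................................###################################..........
 254 .........
[... 1733 characters left out ...]
#####...............
 280 #####################################################################################################.............................
 282 ########################################################################..........................................................
 284 #########################################################.........................................................................
 286 #########################################################...............................................................##........
 288 ##########################################################.............................................................###########
```

```bash
python3 -m creep '[[[0,0,0],0,59.3],[[0,0,0],0,59.3]]' 20; python3 d.py w8 310 252 440 254;  python3 -m creep '[[[0,0,0],0,59.4],[[0,0,0],0,59.4]]' 20; python3 d.py w9 310 246 440 290
```

```text
t: 14.73
ee_pos: [588.1, -354.9, 123.8]
eef_rot: [3.142, -0.0, 2.757]
contact_force: [-0.2, 0.9, -5.2]
grip_width: 59.4
finger_force: 26.5
F [ 0.6  0.7 -5. ] T [-0.06 -0.12 -0.01] [ 588.1 -354.9  123.8]
 252 .....................................................................................###################################..........
t: 14.95
ee_pos: [588.0, -354.9, 123.9]
eef_rot: [3.142, -0.0, 2.757]
contact_force: [-0.3, 0.1, -4.5]
grip_width: 59.7
finger_force: 22.1
F [ 0.6  0.9 -3.6] T [ 0.   -0.01 -0.02] [ 588.  -354.9  123.9]
 246 .......................................................................................################################...........
 248 ......................................................................................###################################.........
 250 ......................................................................................###################################.........
 252 .....................................................................................#####################################........
 254 .........
[... 1733 characters left out ...]
....................
 280 #####################################################################################################.............................
 282 ###################################################################################...............................................
 284 #######################################################################...........................................................
 286 #############################################################...........................................................##........
 288 ##########################################################.............................................................###########
```

Tilted about 10° and resting on the near rim. Now raise along the arc.

```bash
python3 -m creep '[[[-5,2,14],0,59.4],[[-10.5,4.2,29],0,59.4],[[-16,6,39],0,59.4],[[-21,8.5,48],0,59.4],[[-28,11,57],0,59.4],[[-35,14,66],0,59.4],[[-35,14,66],0,59.4],[[-35,14,66],0,59.4]]' 20; python3 d.py w10 300 200 440 300
```

```text
t: 15.67
ee_pos: [553.3, -341.1, 191.5]
eef_rot: [3.142, 0.003, 2.757]
contact_force: [1.1, -0.0, 1.0]
grip_width: 59.7
finger_force: 20.2
F [ 1.  -0.1 -0. ] T [-0.11 -0.05 -0.01] [ 553.6 -341.2  190.9]
 200 .....................................................................................##################################################.....
 202 .....................................................................................####################################################...
 204 ....................................................................................########################################################
 206 ....................................................................................########################################################
 208 ....................................................................................########################################################
 210 ...................................................................................#########################################################
 212 ................
[... 5702 characters left out ...]
############################################............................................................############
 292 .....###############################################################............................................................############
 294 .....###############################################################............................................................############
 296 .....###############################################################............................................................############
 298 .....##############################################################.............................................................############
```

```bash
python3 -m creep '[[[0,0,0],0,59.4],[[0,0,0],0,59.4],[[0,0,0],0,59.4],[[0,0,0],0,59.4],[[0,0,0],0,59.4],[[0,0,0],0,59.4],[[0,0,0],0,59.4],[[0,0,0],0,59.4]]' 20; python3 -c "
import pickle
from h import *
a=cam('side');b=cam('top');pickle.dump((a,b),open('v5.pkl','wb'));s=get_state();print(s['contact_force'],s['ft_torque'])
c=lambda s,x0,y0,f:cv2.resize(s['image'][y0:y0+100,x0:x0+130,::-1],None,fx=f,fy=f,interpolation=cv2.INTER_LANCZOS4)
cv2.imwrite('pics/c8.png',np.vstack([c(a,305,210,3),c(b,365,160,3)]))"
```

```text
t: 16.38
ee_pos: [553.3, -341.0, 189.9]
eef_rot: [-3.142, 0.0, 2.757]
contact_force: [1.3, -0.1, 0.5]
grip_width: 59.8
finger_force: 20.4
[1.34821814 0.63684244 0.80939625] [-0.09495545 -0.29018933 -0.00935679]
```

View pics/c8.png

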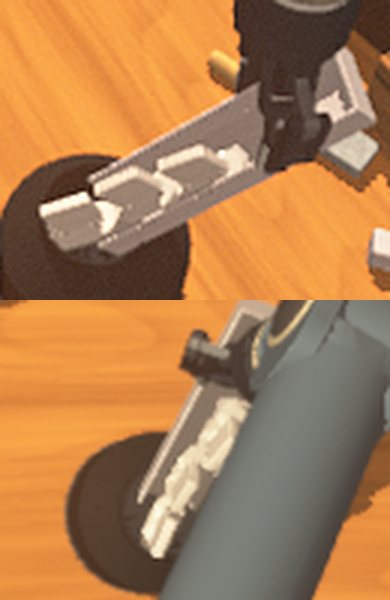

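Picture: all three pulls have slid down nose to tail. The foremost (crop (70,220)) leans over the lip with its nose at the far rim, so it needs a steeper slope with the lip drawn back.

```bash
cat > e.py <<'E'
import sys,pickle
from h import *
a=cam('side');s=get_state();pickle.dump(a,open(sys.argv[1]+'.pkl','wb'));print('F',s['contact_force'].round(1),'T',s['ft_torque'].round(2),s['ee_pos'].round(1),s['grip_width'].round(1))
g=a['image'][220:300,305:435].astype(int);l=g.mean(2);w=g[:,:,0]-g[:,:,2]<60
print('\n'.join(f'{220+2*i:4d} '+''.join('.' if not q else '@' if v>170 else 'o' if v>95 else '-' for v,q in zip(r,k)) for i,(r,k) in enumerate(zip(l[::2],w[::2]))))
E
python3 -m creep '[[[0,0,5],0,59.4],[[0,0,10],0,59.4],[[0,0,16],0,59.4],[[0,0,16],0,59.4],[[0,0,16],0,59.4],[[0,0,16],0,59.4],[[0,0,16],0,59.4],[[0,0,16],0,59.4]]' 20; python3 e.py x1
```

```text
t: 17.15
ee_pos: [552.9, -340.8, 205.6]
eef_rot: [3.141, -0.001, 2.757]
contact_force: [-0.3, 1.0, -2.5]
grip_width: 59.5
finger_force: 19.8Traceback (most recent call last):
  File "e.py", line 3, in <module>
    a=cam('side');s=get_state();pickle.dump(a,open(sys.argv[1]+'.pkl','wb'));print('F',s['contact_force'].round(1),'T',s['ft_torque'].round(2),s['ee_pos'].round(1),s['grip_width'].round(1))
                                                                                                                                                                    ^^^^^^^^^^^^^^^^^^^^^
AttributeError: 'float' object has no attribute 'round'
```

```bash
sed -i "s/,s\['grip_width'\].round(1)//" e.py; python3 e.py x1
```

```text
F [ 1.   0.1 -2. ] T [ 0.01 -0.03 -0.02] [ 553.  -340.8  205.7]
 220 .................................................................................-----------------------------------o..-----------
 222 .................................................................................---------------------------------o@@@...---------
 224 .................................................................................o------------------------------o@@@@@@....-------
 226 .................................................................................----------------------------oooo@@@@@@@......----
 228 .................................................................................----------------------------ooooo@@@@@@o.........
 230 ................................................................................----------------------------ooooooo@@@@@@.........
 232 ................................................................................----------------------------oooooooo@@@@@@....-...
 234 ...............................................................................
[... 3703 characters left out ...]
..............o@@@@@
 290 ------------------oooo--------------oooooooooooo---------------............................................................o@@@@@@
 292 --------------------oo-------------------oooo------------------............................................................o@@@@@@
 294 ------------------------ooooooooo------------------------------............................................................oo@@@@@
 296 ---------------------------oooooo------------------------------............................................................ooooooo
 298 --------------------------------------------------------------.............................................................ooooooo
```

```bash
python3 -m creep '[[[0,0,0],0,55],[[0,0,0],0,55],[[0,0,0],0,55],[[0,0,0],0,55],[[0,0,0],0,55]]' 100; python3 -m creep '[[[0,0,10],0,55],[[0,0,25],0,55],[[0,0,45],0,55],[[0,0,65],0,55],[[0,0,65],0,55],[[0,0,65],0,55]]' 100; python3 -m creep '[[[0,10,0],0,55],[[-1,30,0],0,55],[[-2,60,0],0,55],[[-4,95,0],0,55],[[-6,130,0],0,55],[[-8,160,0],0,55],[[-10,185,0],0,55],[[-10,185,0],0,55]]'
python3 -c "
import pickle
from h import *
a=cam('side');b=cam('top');pickle.dump((a,b),open('v6.pkl','wb'));o=pickle.load(open('v0.pkl','rb'))
for n,o_,x0,y0,x1,y1 in((a,o[0],305,255,375,305),(b,o[1],390,205,450,255)):
  for im in(o_,n):
    l=im['image'][y0:y1:2,x0:x1].astype(int).mean(2)
    print('\n'.join(''.join(' .:-=+*%@#'[min(9,int(v/20))] for v in r) for r in l));print()
print(get_state()['contact_force'])
"
```

```text
t: 17.67
ee_pos: [553.0, -340.9, 205.8]
eef_rot: [3.142, -0.0, 2.757]
contact_force: [-1.6, -0.6, -2.6]
grip_width: 57.2
finger_force: 106.5
t: 18.17
ee_pos: [553.7, -341.4, 272.4]
eef_rot: [-3.141, 0.003, 2.757]
contact_force: [-0.4, -0.8, -3.4]
grip_width: 57.2
finger_force: 107.0
t: 18.83
ee_pos: [542.4, -147.1, 269.1]
eef_rot: [3.138, -0.005, 2.768]
contact_force: [0.2, 0.6, -2.3]
grip_width: 57.6
finger_force: 107.2
%%%%%%%%%%%@%%%%%%%%%%%%%@%%@@@@@@@@@@@@%%%%%%*%%%%%%%%%%%%%%%%@%%%%@@
%%%%%%%%%%%%%%%%%%%%%%%%%%%@@@@@@%@@@@@@@%%%%%%**%%%%%%%%%%%%%%@%%%%%@
%%%%%%%%%%%%%%%%%%%%%%%%%%%%@@@@@@@@@@@@@@@%%%%%%*%%%%%%%%%%%%%%%%%@%%
%%%%%%%%%%%%%%%%%%@%%%%**+++=+++++*%*%%@@@@@%@%%%%*%%%%%%%%%%%%@%%%@%%
%%%%%%%%%%%%%%%%**+---::--------------::=++%@@@@%%%%%%%%%%%%%%%%@%%%@@
%%%%%%%%%%%%*+------------:::::::::::------::-+%@@%%%%%%%%%%%%%%%%%%%%
%%%%%%%%%%+-:--------:::::::::::::::::::::-----::-+%%%*%%%%%%%%%%%%%%%
%%%%%%%*=-:--------::::::::::::::::::::::::::-----:-=*%%%%%%%%%%%%%%%@
%%%%%%+:---------::::::::::::::::::::::::::::::-----::=**%%%%%%%%%%%%%
%%%%+-----------::::::::::::::::::::
[... 5266 characters left out ...]
=====-----=*+=*%%*+=--======---------:::::::::-====
*+++++++======-----++==*%%*+=========+=-------:::::::::=====
*+++++++=====------++-*%%+==+++%%**++=-------:::::::::-=====
*+++++++=====-------=+%%**++**%%#@*+=-------::::::::::-=====
++++++++=====------:-+*%%+---+***+++=-----:::::::::::-======
+++++++======-------:::-==---+**++++=--:::::::::::::--======
+++++++=====------:::::::::::==+=---:::::::::::::::-========
+++++++=====------::::::::::::::::::::::::::::::::-=========
+++++++=====------::::::::::::::::::::::::::::::-===========
+++++++=====------::::::::::::::::::::::::::::-=============
++++++=====------::::::::::::::::::::::::::-================

[ 0.90556251 -0.59855118 -2.60271397]
```

The top view shows the castings down inside the barrel, and the tool now carries only 2.6 N, which is the chute alone. Now the set-down: lip first, then flatten.

```bash
python3 -m creep '[[[-2,15,0],0,55],[[-4,40,0],0,55],[[-7,70,-20],0,55],[[-10,100,-50],0,55],[[-13,130,-85],0,55],[[-15,152,-115],0,55],[[-16,162,-140],0,55],[[-16,162,-150],0,55]]' 100; python3 -m creep '[[[0,0,0],0,55],[[0,0,-5],0,55],[[0,0,-12],0,55],[[0,0,-12],0,55]]' 100; python3 -c "
import pickle
from h import *
a=cam('side');o=pickle.load(open('v0.pkl','rb'))[0]
d=np.abs(a['image'].astype(int)-o['image']).sum(2)[160:240,255:365]>90
print('\n'.join(f'{160+2*i:4d} '+''.join('#' if x else '.' for x in r) for i,r in enumerate(d[::2])))
print(proj(a,[[441.9,40,0],[441.9+11,40+28,0],[441.9-11,40-28,0]]))"
```

```text
t: 19.6
ee_pos: [523.4, 8.5, 116.4]
eef_rot: [-3.139, -0.008, 2.761]
contact_force: [-1.2, 0.3, -2.8]
grip_width: 57.1
finger_force: 107.1
t: 19.93
ee_pos: [527.5, 4.5, 108.9]
eef_rot: [-3.141, 0.001, 2.755]
contact_force: [0.2, 0.3, -2.8]
grip_width: 57.2
finger_force: 107.1
 160 .............................................################.....#.######....................................
 162 ..............................................##############.###....#######...................................
 164 ..............................................#############################...................................
 166 ...............................................#############################..................................
 168 ...............................................#############################..................................
 170 ...............................................#############################..................................
 172 ...............................................##############################.................................
 174 ......
[... 3204 characters left out ...]
................................
 230 ....................####################################......................................................
 232 ......................#####################################...................................................
 234 ..........................#####################################...............................................
 236 ............................#####################################.............................................
 238 ................................#####################################.........................................
[[277.67374951 215.10308004]
 [277.21960228 207.72598757]
 [278.14386649 222.73958253]]
```

```bash
python3 -m creep '[[[0,0,-6],0,57.5],[[0,0,-12],0,57.5],[[0,0,-17],0,57.5],[[0,0,-17],0,57.5]]' 60; python3 -m creep '[[[0,0,-5],0,58.5],[[0,0,-8],0,58.5],[[0,0,-8],0,58.5]]' 40
```

```text
t: 20.32
ee_pos: [526.2, 6.0, 90.7]
eef_rot: [-3.141, -0.002, 2.757]
contact_force: [0.2, 0.1, -2.8]
grip_width: 57.9
finger_force: 83.1
t: 20.57
ee_pos: [529.5, 5.8, 84.9]
eef_rot: [3.14, 0.004, 2.757]
contact_force: [2.4, -1.6, 4.6]
grip_width: 58.8
finger_force: 50.4
```

```bash
python3 -m creep '[[[6,-2.5,-5],0,58.9],[[12.5,-5,-12],0,58.9],[[21,-8.6,-22],0,58.9],[[30,-12,-33],0,58.9],[[37,-15,-45],0,58.9],[[43,-17,-57],0,58.9],[[43,-17,-57],0,58.9]]' 30;  python3 -m creep '[[[5,-2,-13],0,59],[[9,-4,-27],0,59],[[12,-5,-38],0,59],[[13,-5,-46],0,59],[[13,-5,-46],0,59]]' 30
```

```text
t: 21.15
ee_pos: [569.1, -11.4, 23.9]
eef_rot: [-3.14, -0.004, 2.756]
contact_force: [1.1, -0.5, -0.9]
grip_width: 59.3
finger_force: 36.8
t: 21.57
ee_pos: [581.4, -15.7, -21.0]
eef_rot: [-3.14, -0.004, 2.757]
contact_force: [-0.1, -1.4, -1.2]
grip_width: 59.0
finger_force: 33.4
```

```bash
python3 -m creep '[[[0,0,-2],0,59],[[0,0,-4],0,59],[[0,0,-4],0,59]]' 30;  python3 -m creep '[[[0,0,-2],0,59.2],[[0,0,-2],0,59.2]]' 20; python3 d.py y1 265 185 365 235
```

```text
t: 21.82
ee_pos: [582.3, -15.6, -21.9]
eef_rot: [-3.141, -0.002, 2.758]
contact_force: [-2.7, 0.3, 5.3]
grip_width: 59.2
finger_force: 33.6
t: 21.98
ee_pos: [582.7, -15.7, -22.3]
eef_rot: [3.141, -0.001, 2.757]
contact_force: [-6.9, 0.6, 16.1]
grip_width: 59.5
finger_force: 28.2
F [-6.9  0.2 17.1] T [ 0.01  1.42 -0.01] [582.7 -15.7 -22.3]
 185 ....................................................######################..........................
 187 .......................................................#################............................
 189 ........................................................#############...............................
 191 .........................................................#############..............................
 193 .........................................................############...............................
 195 .........................................................############...............................
 197 .........................................................############...............................
 199 ............
[... 1190 characters left out ...]
................................................................
 223 ....................................................................................................
 225 ....................................................................................................
 227 ....................................................................................................
 229 ....................................................................................................
 231 ....................................................................................................
 233 ....................................................................................................
```

```bash
python3 -m creep '[[[0,0,1],0,59.5],[[0,0,2],0,60.5],[[0,0,2],0,66],[[0,0,2],0,74],[[0,0,2],0,80],[[0,0,2],0,84]]' 20;  python3 -m creep '[[[0,0,10],0,84],[[0,0,40],0,84],[[0,0,80],0,84],[[0,0,120],0,84],[[0,30,155],0,84],[[0,70,190],0,84],[[0,110,210],0,84],[[0,150,210],0,84]]';python3 -m creep '[[[0,40,0],0,84],[[0,80,0],0,84],[[0,80,0],0,84],[[0,80,0],0,84]]'
python3 -c "
import pickle
from h import *
a=cam('side');b=cam('top');pickle.dump((a,b),open('v9.pkl','wb'));o=pickle.load(open('v0.pkl','rb'))
d=np.abs(b['image'].astype(int)-o[1]['image']).sum(2)[100:330:4,60:560:3]>110
print('\n'.join(f'{100+4*i:4d} '+''.join('#' if x else '.' for x in r) for i,r in enumerate(d)))
g=b['image'][155:245,280:350].astype(int);m=g[::2,:,0]-g[::2,:,2]<60
print('\n'.join(''.join('#' if x else '.' for x in r) for r in m))
g=a['image'][195:226,265:365].astype(int);m=g[::2,:,0]-g[::2,:,2]<60
print('\n'.join(''.join('#' if x else '.' for x in r) for r in m))
"
```

```text
t: 22.53
ee_pos: [583.1, -15.8, -23.3]
eef_rot: [3.142, -0.0, 2.757]
contact_force: [-0.1, 0.0, 0.3]
grip_width: 84.1
finger_force: 0.0
t: 23.2
ee_pos: [585.4, 119.2, 189.7]
eef_rot: [3.137, 0.007, 2.754]
contact_force: [1.1, 1.1, 1.1]
grip_width: 84.0
finger_force: 0.0
t: 23.53
ee_pos: [582.1, 203.0, 184.7]
eef_rot: [3.14, -0.001, 2.764]
contact_force: [-0.1, -0.5, -0.3]
grip_width: 83.5
finger_force: 0.0
 100 .......................................................................................................................................................................
 104 .......................................................................................................................................................................
 108 .......................................................................................................................................................................
 112 ......................................................................................................................................................................
[... 13454 characters left out ...]
....##########################################################################................
..........##########################################################################................
..........#######..############################################################.....................
..........##########################################................................................
..........################..........................................................................
....................................................................................................
....................................................................................................
```

```bash
python3 -c "
import pickle
from h import *
a,b=pickle.load(open('v9.pkl','rb'));o=pickle.load(open('v0.pkl','rb'))
f=lambda im,x0,y0,x1,y1:print('\n'.join(''.join(' .:-=+*%@#'[min(9,int(v/20))] for v in r) for r in im['image'][y0:y1,x0:x1].astype(int).mean(2))+'\n')
f(b,400,212,440,250)
d=np.abs(a['image'].astype(int)-o[0]['image']).sum(2)[200:400:4,180:520:2]>110
print('\n'.join(''.join('#' if x else '.' for x in r) for r in d))
"
```

```text
-----------------------::::::::::::::-==
-----------------------:::::::::::::::-=
---------------------------::::::::::::-
----------------------------::::::::::::
------------------------------::::::::::
:------------------------------:::::::::
:-------------------------------::::::::
::-------------------------------:::::::
::--------------------------------::::::
::---------------------------------:::::
:::--------------------------------:::::
:::---------------------------------::::
:::---------------------------------::::
::::--------===---------------------::::
:::::-----=++*++=-------------------::::
:::::----=*%%%%%+=-------------------:::
:::::----+%%%%%%*+=------------------:::
:::::---=*%%*+****=------------------:::
:::::---+%%%+=*%%*=------------------:::
:::::---*%%*+=*%%*=------------------:::
:::::---*%%*=+%%%*=------------------:::
::::::-=%%%+=*%%%+=-========------=--:::
::::::-+%%*+=*%%%+===========-----+=-:::
::::::-+%%*==%%%%+=======+++=----==-::::
:::::::=%%+=+%%*++=====++*++=----==-::::
:::::::=**+=*%%+=++++%%@%++==-------::::
::::::::=++=*%%+++***###%+=-------
[... 8308 characters left out ...]
................
#..........................................#######################........................................................................................................
#..........................................#####################..........................................................................................................
#.........................................######################..........................................................................................................
#........................................######################...........................................................................................................
```

```bash
python3 -c "
import pickle
from h import *
a,b=pickle.load(open('v9.pkl','rb'));o=pickle.load(open('v0.pkl','rb'))
f=lambda im,x0,y0,x1,y1:print('\n'.join(''.join(' .:-=+*%@#'[min(9,int(v/26))] for v in r) for r in im['image'][y0:y1,x0:x1].astype(int).mean(2))+'\n')
f(o[0],270,196,360,224);f(a,270,196,360,224)
"
```

```text
**+*+++++++++******++++****++++**++++++++++++**++++**+*************+**+***++*+++++++*****+
**+**+++++*++******++++*****+++**+++++++++++*+**++++**++******+*++++++++****%%%%*+++*****+
+***+*+++++++*******++++*****+++**++++++++++++++++++++++++****%@%%%@@@@%%****%%%*++++*****
+*****+++++*++******+++++****++++++++++++++++***%%%%%@@%%%%***%%%******+=======*@+++++****
++**+++++++++++***++++++++++**+**%@%%@@@@@%%*++*****+***+*+=++++===+****%@#@+==*@*+++++***
+++****+++++++++***%@%%%@@@@%%***%%%*%%**@@@@@########@-=======*############%==+%%+++++***
+++**+*%@@@@@@@%***%@***%****+=++++=====-%#############========%#######@@@@@%===%%++++++**
++++****%%*****+=+++*====================*@@@@@@@@@@@@@====+++++@%%%***++++++===%@++++++**
++++**++==================================+++++++++===+====++++=======+=+=+====-*#+++++++*
+++++**+=======================++++=======+++++++++++++==+++====+++++++++++=====+@*+++++++
+++++**+========+=+++*======+==++++======+++++++++++++*+=====+*=++++++++++++%%+-=%%+++++++
*+++++**========+=++++===+==+=========+@#%=+++++++++++@#%===%##+=+++=++++++*###%+%@++*++++
++++++*+
[... 3296 characters left out ...]
%**+=+=++=+==========================================++++++++**
+*++%@@@@@@%%%%*++===++=========================================+==============-=*+++++***
+++++==+========================================++=+================------------=++++++***
+++++============================+=+=+===============---------------------------=*+++**++*
+++**===============+====+==================------------------------------------=*+++*++++
+++**==+===++================-=-------------------------------------------------=*+*++**+*
+++*+======-==-------------------------------------------------------------=+=+=+++****+++
++++*+--------------------------------------------------:--:::::-==+-+++++++*+*+*++***++++
```

The chute is empty and flat on the bench, and the rest of the bench looks unchanged. Handing in.

```bash
python3 -c "
from plant import *
print(sign_off())"
```

```text
the job is handed in; nothing more can be done
None
```

I handed the job in at about 24 s: the last pull joined the other two, all three were tipped into the barrel, and the empty chute is back flat on the bench, released. The last pictures show the chute empty, no pull or other change on the bench, and two pulls clearly in the barrel; I take the third to be there too, out of sight.

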